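# Start the rapid-test timers in order

## Robot

A 7-joint arm with a two-finger parallel gripper is mounted at the origin on the work surface. World frame = base frame: x ahead of the robot, y to its left, z up, the work surface at z = 0. Lengths are in m, angles in rad, forces in N, time in s.
With the tool pointing down it reaches from about 0.425 to 0.925 m from the base axis. Payload 6.8 kg.
Tool frame: the origin (TCP) lies at the very end of the fingers, on their centre line; the grasp point (between the pads) lies 19 mm behind it; z points along the fingers, y is the direction in which the jaws open and shut (so a half turn about z gives the same grasp; the last joint's range is limited). The gripper opens to 85 mm and grips with 20 to 120 N. Pads are 22 mm wide; open, the fingers measure 114 mm over their backs; the gripper's body (76 mm by 85 mm) begins 54 mm behind the grasp point. The pads swing forward as they close: fully open they stand 13 mm farther back than shut.
Start: joints at [-1.284, 0.477, 0.022, 1.555, -0.011, 1.109, -0.083], TCP at [0.26, 0.623, 0.195] pointing down, gripper open.
Joint ranges: [-2.96, 2.96], [-0.34, 2.1], [-1.41, 1.46], [0.24, 2.44], [-1.37, 4.51], [0.17, 1.92], [-2.96, 2.96]. Speed limits (rad/s): [2.39, 2.39, 3.14, 3.14, 3.14, 3.14, 3.14].

## Interface

Orientations are given as a unit quaternion [x, y, z, w].
In Python, from cell import manip gives the robot as it stands.
- The arm moves only by the shell command python3 -m handwheel 'ROWS' [OPENING]. ROWS is text: rows parted by semicolons, each of 4 numbers parted by spaces: the shift along the tool's x, y, z in m, then the turn about the tool's z in rad. A call has 1 to 12 rows; each row shifts and turns the commanded pose from where the row before left it, along the tool's axes as they then stand; what a row does not reach is not made up. A row lasts 1/10 s, in which the tool goes at most 50 mm and 8.59 degrees, less where a joint would pass 70% of its speed; a pose out of reach is approached as far as the arm can. A call with a gripper value outside its range is refused whole. OPENING is the opening in per cent of the stroke, from 0 (shut) to 100 (fully open), set as the call begins (- or left out, the last holds). The fingers move at their own pace and stop on an object; the grip force is fixed at half the most. Time passes only in rows, so rows that do not move let the fingers close. It gives the time, the measured TCP pose, the force and the opening at its end, in the units of the state.
- manip.get_obs(): the state, without advancing time (a new reading comes with each control period).
- manip.camera(name): name is "scene" or "side" or "wrist"; returns (picture, depth): 480x640x3 uint8, red, green, blue; 480x640 float32, m along the optical axis (not along the pixel's ray), 0 where there is no reading.
- manip.camera_model(name): a dict with "vfov" (degrees; the focal length in pixels is half the picture's height over the tangent of half this angle, whatever the lens; pixels are square), "cx", "cy" (the principal point, pixels), "extrinsics" (4x4, takes a point from world to camera coordinates). Camera axes: x right, y up, looking along -z (the intrinsics and any distortion apply to the point x, -y, -z); pixel columns grow to the right and rows downward; lengths in m; the calibration is good to about 2 mm. A picture is of the moment at which its call begins: read the wrist's pose just before it. camera_model takes no time and is no camera call; for the wrist camera it gives the pose at the moment of the call.
- manip.finish_job(): hands the job in, once; it reports no verdict.
The state is a dict: "clock": time; "q": joint angles; "joint_vel": joint speeds; "joint_efforts": joint torques, N m; "tool_pos": TCP position; "eef_rot": TCP orientation; "contact_force": force on the tool from outside, world axes, zero at the start; "moment": the same for the moment, N m; "width": finger opening in m.
Only numpy, scipy, OpenCV 4.12 (cv2) and the standard library are available. Lean on these libraries where they do the work, as an engineer would, in place of code of your own. Each camera call takes 0.05 s, during which the arm holds its last target.

## Task

The samples have been dropped on the test cassettes, so start their timers in the order of the samples: with shut fingertips tap the red key, then the yellow key, then the blue key, each gently straight down until it is nearly or fully in and stays down, coming off each key before going to the next. Leave the grey key up, do not grasp, lift or shove the timers, and leave everything else on the table where it is.

Things in the scene. Friction and masses are not known exactly. Their poses are not given: they have to be found in the camera images.
- timer_red: the loose desk timer with the red key: white rounded box 90 x 80 mm and 28 mm high on rubber feet, about 220 g, display strip on its -x side, one round key on top. Origin at the centre of its underside, z up. It must stay where it stands.
- top_red (a point): centre of the flat top of the red start key, moving down with it. Key: red upright cylinder, 40 mm across, its centre 14 mm to the timer's own +x from the timer's origin, its top 50 mm above the table (22 mm above the case) when up.
- key_red (a joint): how far the red key is pressed straight down, in m: 0 up, up to 0.010 down. It slides against a steady 3 N plus a little damping, has no return spring, so it stays where it is left (the timer runs with the key 6 mm or more down). At 10 mm it meets its stop; pushed further, only its cap gives, on a spring: 4.5 N at first, then 1.5 N more per mm, for at most 8 mm, coming back when let go.
- timer_yellow: the loose desk timer with the yellow key: white rounded box 90 x 80 mm and 28 mm high on rubber feet, about 220 g, display strip on its -x side, one round key on top. Origin at the centre of its underside, z up. It must stay where it stands.
- top_yellow (a point): centre of the flat top of the yellow start key, moving down with it. Key: yellow upright cylinder, 40 mm across, its centre 14 mm to the timer's own +x from the timer's origin, its top 50 mm above the table (22 mm above the case) when up.
- key_yellow (a joint): how far the yellow key is pressed straight down, in m: 0 up, up to 0.010 down. It slides against a steady 3 N plus a little damping, has no return spring, so it stays where it is left (the timer runs with the key 6 mm or more down). At 10 mm it meets its stop; pushed further, only its cap gives, on a spring: 4.5 N at first, then 1.5 N more per mm, for at most 8 mm, coming back when let go.
- timer_blue: the loose desk timer with the blue key: white rounded box 90 x 80 mm and 28 mm high on rubber feet, about 220 g, display strip on its -x side, one round key on top. Origin at the centre of its underside, z up. It must stay where it stands.
- top_blue (a point): centre of the flat top of the blue start key, moving down with it. Key: blue upright cylinder, 40 mm across, its centre 14 mm to the timer's own +x from the timer's origin, its top 50 mm above the table (22 mm above the case) when up.
- key_blue (a joint): how far the blue key is pressed straight down, in m: 0 up, up to 0.010 down. It slides against a steady 3 N plus a little damping, has no return spring, so it stays where it is left (the timer runs with the key 6 mm or more down). At 10 mm it meets its stop; pushed further, only its cap gives, on a spring: 4.5 N at first, then 1.5 N more per mm, for at most 8 mm, coming back when let go.
- timer_grey: the loose desk timer with the grey key: white rounded box 90 x 80 mm and 28 mm high on rubber feet, about 220 g, display strip on its -x side, one round key on top. Origin at the centre of its underside, z up. It must stay where it stands.
- top_grey (a point): centre of the flat top of the grey start key, moving down with it. Key: grey upright cylinder, 40 mm across, its centre 14 mm to the timer's own +x from the timer's origin, its top 50 mm above the table (22 mm above the case) when up.
- key_grey (a joint): how far the grey key is pressed straight down, in m: 0 up, up to 0.010 down. It slides against a steady 3 N plus a little damping, has no return spring, so it stays where it is left (the timer runs with the key 6 mm or more down). At 10 mm it meets its stop; pushed further, only its cap gives, on a spring: 4.5 N at first, then 1.5 N more per mm, for at most 8 mm, coming back when let go.
- cassette_red: white loose test cassette, 70 x 20 x 5 mm, 20 g, lying on the table on the display side of the timer with the red key; origin at the centre of its underside. A bystander.
- cassette_yellow: white loose test cassette, 70 x 20 x 5 mm, 20 g, lying on the table on the display side of the timer with the yellow key; origin at the centre of its underside. A bystander.
- cassette_blue: white loose test cassette, 70 x 20 x 5 mm, 20 g, lying on the table on the display side of the timer with the blue key; origin at the centre of its underside. A bystander.
- vial: small white dropper vial with a blue collar, 26 mm across, 61 mm high, loose, standing; origin at the centre of its underside. A bystander.
- sanitizer: pale hand sanitizer pump bottle, 68 mm across, 181 mm high, loose, standing at the right of the table; origin at the centre of its underside. A bystander.
- tube_rack: white rack of blue-capped sample tubes, fixed, 200 x 120 mm and 74 mm high, at the left; origin at the centre of its underside. A bystander.
- swab_box: open cardboard box of wrapped swabs, fixed, 130 x 190 mm and 55 mm high, at the back right; origin at the centre of its underside. A bystander.
Things that resemble listed ones, but are neither listed nor needed, are in the scene too. Leave any green look-alike of the timer_blue alone.

How it is judged:
By the outcome, as a careful person would: the job done as asked, in the order asked, and still so for the second after the job is handed in, with the robot touching nothing.
It also fails if it takes over 48 s, if anything falls off the work surface, if the arm or the gripper's body presses on something with over 40 N, if the wrist force passes 120 N, or if a joint passes its speed limit or range.

## Working session

There is one attempt and no reset: what is moved stays moved. The work goes in short steps, Python scripts to look and compute and a shell command to move; the robot and the scene stay as the last step left them, time stands still between calls to the robot, and variables do not carry over. Pictures are saved under pics/ and viewed, and the job is handed in when it is done.

```bash
ls; mkdir -p pics
cat > h.py <<'E'
import numpy as np, cv2
from cell import manip
def grab(cam,fn):
    m=manip.camera_model(cam); p,d=manip.camera(cam)
    cv2.imwrite(f'pics/{fn}.png',cv2.cvtColor(p,cv2.COLOR_RGB2BGR)); np.savez(f'pics/{fn}.npz',p=p,d=d,E=np.array(m['extrinsics']),k=np.array([m['vfov'],m['cx'],m['cy']]))
    print({k:v for k,v in m.items() if k!='extrinsics'})
    return p,d,m
E
python3 - <<'E'
from h import *
o=manip.get_obs(); print(o)
for c in ['scene','side','wrist']: 
    m=grab(c,c+'0')[2]; print(np.round(m['extrinsics'],3).tolist())
E
```

```text
pics
{'clock': 0.0, 'q': array([-1.28409023,  0.47783957,  0.02237005,  1.55645758, -0.01151602,
        1.10930525, -0.08311521]), 'joint_vel': array([ 5.89228134e-04,  1.08285039e-03, -8.13585982e-04,  1.91175593e-03,
        2.01523294e-03, -4.16780343e-05, -7.53087508e-04]), 'joint_efforts': array([ 7.23939247e-04, -5.96455371e+01,  1.60813451e+00, -2.81186950e+01,
        1.24637739e-02,  9.44473461e-03,  1.08074795e-05]), 'tool_pos': array([0.25940038, 0.62244372, 0.19429732]), 'eef_rot': array([ 1.96136998e-01,  9.80576052e-01, -9.33564978e-04, -1.14806769e-04]), 'contact_force': array([-0.47004039, -0.65905624,  0.76106701]), 'moment': array([-0.04012872,  0.01364305, -0.01779258]), 'width': 0.08527216641951672}
{'vfov': 44.66972804727944, 'cx': 316.54729249614195, 'cy': 241.26919991926098}
[[0.162, 0.987, 0.008, -0.075], [-0.836, 0.133, 0.533, 0.44], [0.525, -0.093, 0.846, -2.078], [0.0, 0.0, 0.0, 1.0]]
{'vfov': 51.51881479103277, 'cx': 314.3989246263077, 'cy': 238.43518705034748}
[[0.847, -0.532, -0.018, -0.473], [0.414, 0.637, 0.65, -0.25], [-0.334, -0.558, 0.76, -1.158], [0.0, 0.0, 0.0, 1.0]]
{'vfov': 67.78766897187931, 'cx': 317.2604532773721, 'cy': 239.02837801866664}
[[0.386, 0.922, -0.002, -0.674], [-0.879, 0.367, -0.305, 0.038], [-0.281, 0.119, 0.952, -0.38], [0.0, 0.0, 0.0, 1.0]]
```

View pics/scene0.png

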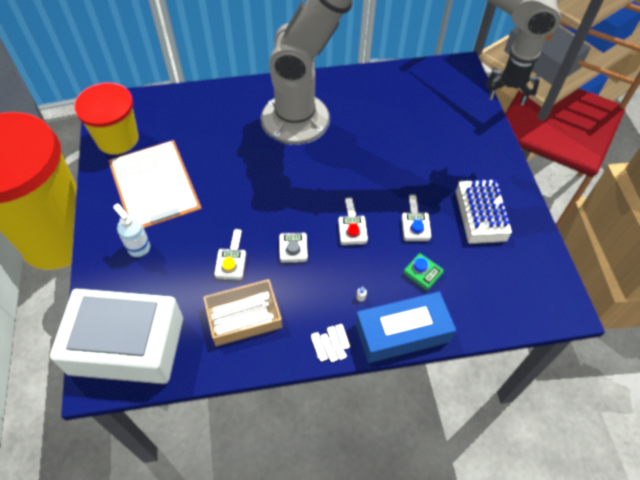

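View pics/side0.png

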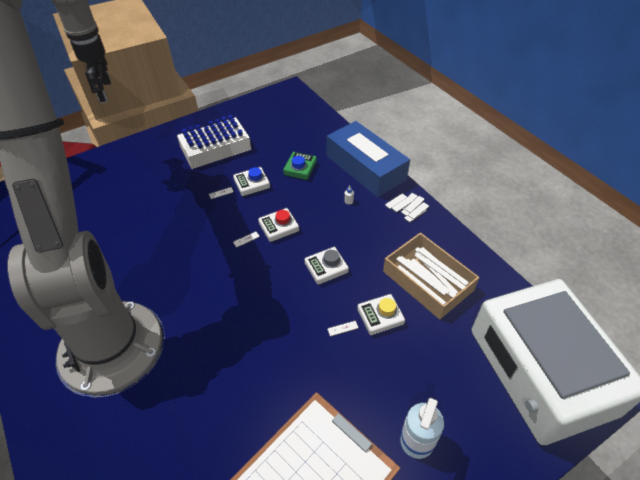

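View pics/wrist0.png

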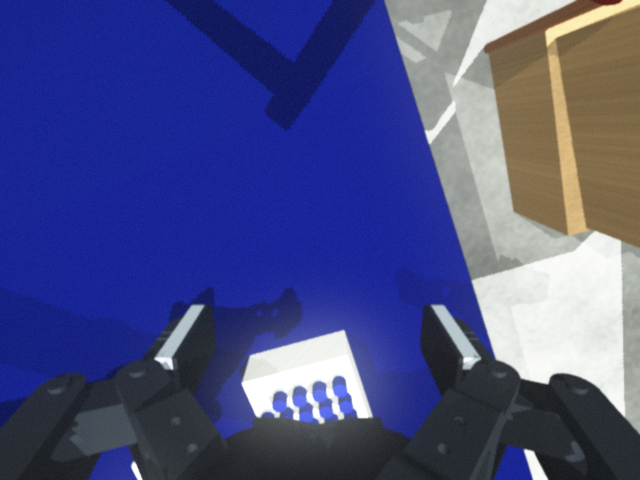

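Scene view: the red key is at about (353,230), the yellow at (229,264), the blue on a white case at (417,226) and the grey at (293,247). Possible mix-ups are the blue key on the green look-alike at (421,265), the blue tube caps at (485,205), and the red bin lids at (105,103). In the side view the keys are red (283,216), yellow (388,307), blue (255,174), and green look-alike (298,162). Next I triangulate them and check a crop.

```bash
cat >> h.py <<'E'
def load(fn):
    z=np.load(f'pics/{fn}.npz'); return z['p'],z['d'],z['E'],z['k']
def ray(E,k,u,v):
    f=240/np.tan(np.radians(k[0])/2)
    dc=np.array([(u-k[1])/f,-(v-k[2])/f,-1]); R=E[:3,:3]; return -R.T@E[:3,3], R.T@dc
def tri(a,b):
    (c1,d1),(c2,d2)=a,b
    s=np.linalg.lstsq(np.c_[d1,-d2],c2-c1,rcond=None)[0]
    p,q=c1+s[0]*d1,c2+s[1]*d2; return (p+q)/2,np.linalg.norm(p-q)
def plane(r,z): c,d=r; return c+d*(z-c[2])/d[2]
def blob(p,u,v,col,w=18):
    hsv=cv2.cvtColor(p,cv2.COLOR_RGB2HSV)
    lo,hi={'red':((0,120,60),(8,255,255)),'yellow':((18,120,80),(35,255,255)),'blue':((100,120,110),(118,255,255)),'grey':((0,0,30),(180,90,150))}[col]
    m=cv2.inRange(hsv,lo,hi)
    if col=='red': m|=cv2.inRange(hsv,(172,120,60),(180,255,255))
    r=np.zeros_like(m); r[v-w:v+w,u-w:u+w]=m[v-w:v+w,u-w:u+w]
    n,l,s,c=cv2.connectedComponentsWithStats(r); i=1+np.argmax(s[1:,4]); return l==i,s[i],c[i]
E
python3 - <<'E'
from h import *
S=load('scene0');D=load('side0')
for col,a,b in [('red',(353,230),(283,216)),('yellow',(229,264),(388,307)),('blue',(417,226),(255,174)),('grey',(293,247),(331,258))]:
    r=[]
    for (I,uv) in ((S,a),(D,b)):
        m,s,c=blob(I[0],*uv,col,14 if I is S else 18); print(col,s.tolist(),c.round(1), I[0][uv[1],uv[0]])
        r.append((ray(I[2],I[3],*c)))
    print(col,tri(*r),plane(r[0],.046),plane(r[1],.046))
a=S[0][190:300,200:460]; b=D[0][145:345,220:420]
cv2.imwrite('pics/crop0.png',cv2.cvtColor(np.vstack([cv2.resize(a,(520*3//2,330)),]),cv2.COLOR_RGB2BGR))
cv2.imwrite('pics/crop1.png',cv2.cvtColor(cv2.resize(b,(600,600),interpolation=2),cv2.COLOR_RGB2BGR))
E
```

```text
red [347, 223, 13, 14, 133] [353.  229.3] [255   2   2]
red [276, 210, 14, 15, 174] [282.4 216.6] [225  54  57]
red (array([0.5231253 , 0.10326497, 0.03962206]), np.float64(0.004083741123297299)) [0.52874371 0.1003465  0.046     ] [0.51992337 0.1001679  0.046     ]
yellow [222, 257, 14, 15, 149] [228.4 263.7] [255 254   0]
yellow [379, 298, 17, 18, 241] [386.8 306.8] [244 226 103]
yellow (array([ 0.58501149, -0.28136056,  0.03954358]), np.float64(0.002909723212431699)) [ 0.58966492 -0.28216362  0.046     ] [ 0.58147958 -0.2829288   0.046     ]
blue [411, 219, 13, 14, 134] [417.1 226. ] [ 21 116 255]
blue [248, 167, 13, 14, 137] [254.1 173.1] [ 45  78 228]
blue (array([0.54069105, 0.30092704, 0.03992154]), np.float64(0.006894655560980852)) [0.5472912  0.29598801 0.046     ] [0.53720789 0.29885586 0.046     ]
grey [286, 248, 14, 7, 57] [292.3 251.5] [162 171 178]
grey [322, 246, 21, 22, 279] [331.6 258.4] [111 114 120]
grey (array([ 0.56269915, -0.08655073,  0.02732601]), np.float64(0.011027521782803144)) [ 0.57764659 -0.09226809  0.046     ] [ 0.5526992  -0.09304275  0.046     ]
```

View pics/crop0.png

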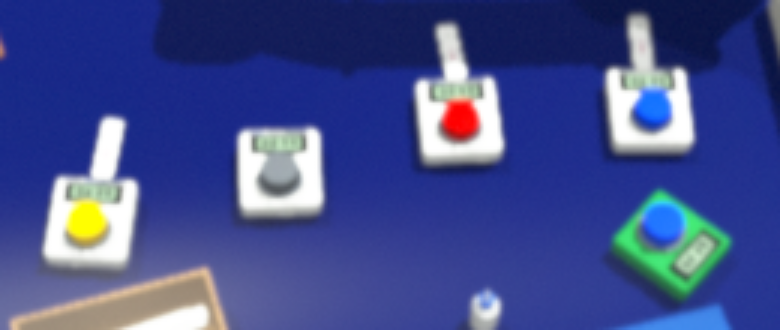

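View pics/crop1.png

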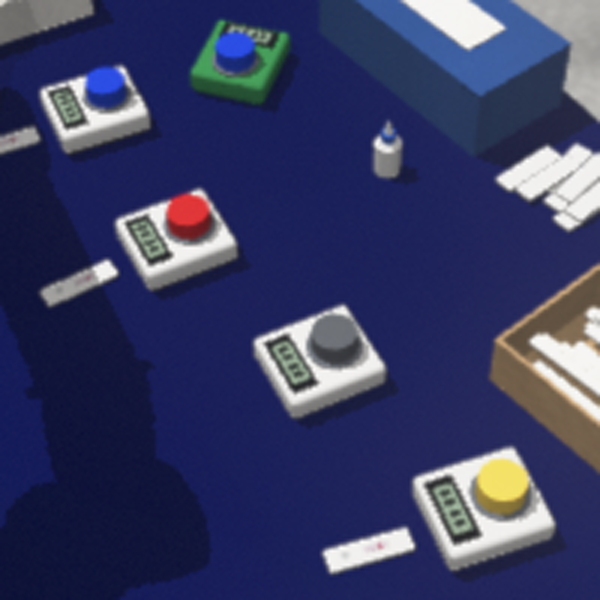

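The crops confirm the choice: each wanted key sits on a white case with a display, and the blue-on-green one is the decoy. The estimates agree to about 5 mm, so I'll shut the fingers, go over red at a safe height, and refine with the wrist camera.

```bash
python3 -m handwheel '-0.01 -0.0085 0 0;-0.02 -0.017 0 0;-0.03 -0.0256 0 0;-0.03 -0.0256 0 0;-0.03 -0.0256 0 0;-0.03 -0.0256 0 0;-0.03 -0.0256 0 0;-0.03 -0.0256 0 0;-0.03 -0.0256 0 0;-0.03 -0.0256 0 0;-0.03 -0.0256 0 0;-0.03 -0.0256 0 0' 0
python3 -m handwheel '-0.03 -0.0256 0 0;-0.03 -0.0256 0 0;-0.025 -0.0213 0 0;-0.018 -0.0155 0 0;-0.01 -0.009 0 0;0 0 0 0;0 0 0 0;0 0 0 0'
python3 - <<'E'
from h import *
o=manip.get_obs(); print(o['tool_pos'],o['eef_rot'],o['width'],o['contact_force'])
m=grab('wrist','wrist1')[2]
E
```

```text
clock: 1.35
tool_pos: [0.4563, 0.2337, 0.1954]
eef_rot: [0.197, 0.981, 0.0, 0.0]
contact_force: [0.5, 0.7, 0.5]
width: 0.0002
clock: 2.15
tool_pos: [0.5223, 0.105, 0.1952]
eef_rot: [0.195, 0.981, 0.0, -0.0]
contact_force: [-0.2, 0.8, -0.7]
width: -0.0002
[0.52226435 0.10496201 0.19519052] [ 1.94925364e-01  9.80818003e-01  2.48856191e-04 -2.91488884e-04] -0.0001515543003951881 [-0.18590702  0.78807896 -0.69262052]
{'vfov': 67.78766897187931, 'cx': 317.2604532773721, 'cy': 239.02837801866664}
```

View pics/wrist1.png

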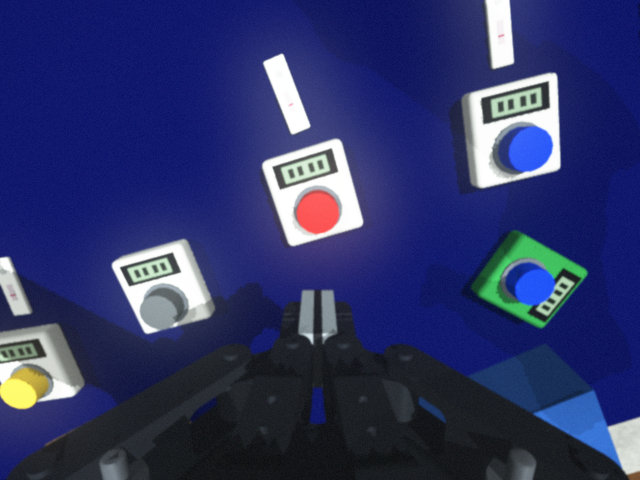

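The wrist view shows red at (317,212), blue on white at (525,148), grey at (163,308), yellow at (24,387), and the green decoy at (527,284), with the shut fingertips ending at (318,292). Next I measure from here and from a second wrist position.

```bash
cat >> h.py <<'E'
def meas(fn,lst,w=30):
    I=load(fn)
    out={}
    for col,(u,v) in lst.items():
        m,s,c=blob(I[0],u,v,col,w)
        (x,y),r=cv2.minEnclosingCircle(cv2.findContours(m.astype('uint8'),0,2)[0][0])
        # top by depth
        ys,xs=np.nonzero(m); P=[]
        f=240/np.tan(np.radians(I[3][0])/2)
        for a,b in zip(xs,ys):
            d=I[1][b,a]
            if d>0:
                o,dr=ray(I[2],I[3],a,b); P.append(o+d*dr)
        P=np.array(P); zt=np.percentile(P[:,2],90); T=P[P[:,2]>zt-.006]
        print(fn,col,s.tolist(),'cen',c.round(1),'circ',round(x,1),round(y,1),round(r,1),'depthtop',T.mean(0).round(4),'ext',np.ptp(T[:,:2],axis=0).round(3),'plane50',plane(ray(I[2],I[3],*c),.05).round(4))
        out[col]=(ray(I[2],I[3],*c),T)
    return out
E
python3 - <<'E'
from h import *
w=meas('wrist1',{'red':(317,212),'blue':(525,148)})
S=meas('scene0',{'red':(353,230),'blue':(417,226),'yellow':(229,264)},12)
D=meas('side0',{'red':(283,216),'blue':(255,174),'yellow':(388,307)},18)
for c in ['red','blue']: print(c,tri(w[c][0],S[c][0]),tri(w[c][0],D[c][0]))
I=load('wrist1')
for uv in [(288,180),(330,170),(400,300),(500,170)]:
    o,d=ray(I[2],I[3],*uv); print((o+d*I[1][uv[1],uv[0]]).round(4))
E
python3 -m handwheel '0.02 0.03 0.01 0;0.03 0.03 0.015 0;0.02 0.015 0.01 0;0.01 0 0 0;0 0 0 0;0 0 0 0;0 0 0 0'
python3 - <<'E'
from h import *
o=manip.get_obs(); print(o['tool_pos'],o['joint_vel'].round(4))
m=grab('wrist','wrist2')
E
```

```text
wrist1 red [297, 191, 42, 43, 1395] cen [317.4 211.8] circ 317.4 211.8 21.3 depthtop [0.5219 0.105  0.0486] ext [0.038 0.039] plane50 [0.5208 0.1053 0.05  ]
wrist1 blue [498, 126, 55, 46, 1954] cen [525.2 148.4] circ 525.3 148.6 27.7 depthtop [0.5402 0.2992 0.0488] ext [0.038 0.039] plane50 [0.5382 0.2959 0.05  ]
scene0 red [347, 223, 13, 14, 133] cen [353.  229.3] circ 353.0 229.2 6.9 depthtop [0.529  0.1003 0.0496] ext [0.041 0.036] plane50 [0.5313 0.0996 0.05  ]
scene0 blue [411, 219, 13, 14, 134] cen [417.1 226. ] circ 417.0 225.5 6.8 depthtop [0.5451 0.2969 0.0498] ext [0.038 0.032] plane50 [0.5498 0.2947 0.05  ]
scene0 yellow [222, 257, 14, 15, 149] cen [228.4 263.7] circ 228.5 263.6 7.4 depthtop [ 0.5902 -0.2826  0.0512] ext [0.039 0.032] plane50 [ 0.592  -0.2819  0.05  ]
side0 red [276, 210, 14, 15, 174] cen [282.4 216.6] circ 282.2 216.6 7.6 depthtop [0.5209 0.102  0.0498] ext [0.039 0.041] plane50 [0.5183 0.0968 0.05  ]
side0 blue [248, 167, 13, 14, 137] cen [254.1 173.1] circ 253.7 173.1 7.0 depthtop [0.5382 0.298  0.0499] ext [0.035 0.043] plane50 [0.5355 0.2947 0.05  ]
s
[... 187 characters left out ...]
.10309945, 0.03694387]), np.float64(0.0022062822014450563)) (array([0.52243782, 0.10457989, 0.04080517]), np.float64(0.0007620910305576839))
blue (array([0.54158362, 0.30020149, 0.03794095]), np.float64(0.0031678078002654562)) (array([0.53788227, 0.29761306, 0.04705186]), np.float64(0.002216200472073201))
[0.4855 0.0895 0.0299]
[0.4923 0.1302 0.029 ]
[ 0.6662  0.1491 -0.0012]
[0.5555 0.2811 0.0259]
clock: 2.9
tool_pos: [0.4791, 0.2021, 0.161]
eef_rot: [0.197, 0.98, 0.0, 0.001]
contact_force: [0.7, 0.6, -0.7]
width: -0.0001
[0.47907792 0.20214423 0.1609792 ] [ 0.005   0.0022 -0.0015 -0.0008 -0.0028 -0.0012 -0.0033]
{'vfov': 67.78766897187931, 'cx': 317.2604532773721, 'cy': 239.02837801866664}
```

View pics/wrist2.png

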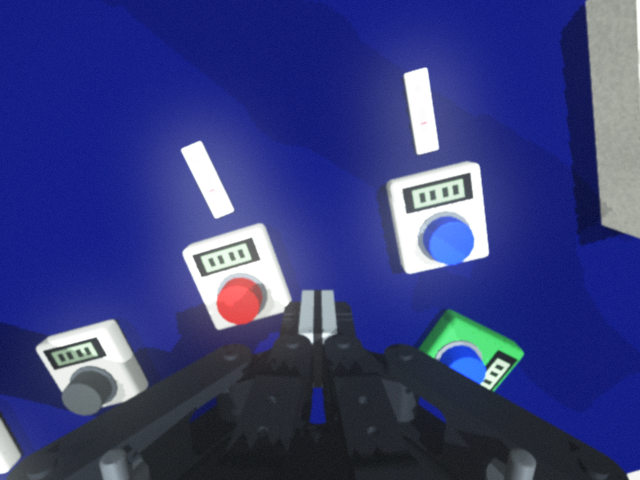

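The second wrist view shows red at (239,301), blue on white at (448,240), and the green decoy at (463,366).

Run:
```python
from h import *
a=meas('wrist1',{'red':(317,212),'blue':(525,148)})
b=meas('wrist2',{'red':(239,301),'blue':(448,240)})
for c in a: print(c,tri(a[c][0],b[c][0]))
R=np.array([[-.9231,.3846],[.3846,.9231]])
q=manip.get_obs(); 
from scipy.spatial.transform import Rotation as Ro
M=Ro.from_quat(q['eef_rot']).as_matrix(); print(M.round(3))
for n,t in dict(red=(.5222,.1045),blue=(.540,.2985),yellow=(.587,-.282)).items(): print(n,M.T@(np.array([*t,.1])-q['tool_pos']))
```

```text
wrist1 red [297, 191, 42, 43, 1395] cen [317.4 211.8] circ 317.4 211.8 21.3 depthtop [0.5219 0.105  0.0486] ext [0.038 0.039] plane50 [0.5208 0.1053 0.05  ]
wrist1 blue [498, 126, 55, 46, 1954] cen [525.2 148.4] circ 525.3 148.6 27.7 depthtop [0.5402 0.2992 0.0488] ext [0.038 0.039] plane50 [0.5382 0.2959 0.05  ]
wrist2 red [217, 278, 43, 47, 1496] cen [238.3 301.5] circ 239.5 301.0 23.1 depthtop [0.5215 0.1059 0.0485] ext [0.039 0.038] plane50 [0.519  0.1078 0.05  ]
wrist2 blue [423, 217, 55, 53, 2098] cen [449.9 243.2] circ 453.4 246.4 32.6 depthtop [0.5396 0.3    0.0489] ext [0.04  0.038] plane50 [0.5396 0.2991 0.05  ]
red (array([0.52231609, 0.10451584, 0.04210921]), np.float64(0.00047511948766405175))
blue (array([0.54069077, 0.29943543, 0.04490903]), np.float64(0.0026309086158863995))
[[-0.922  0.387  0.001]
 [ 0.387  0.922  0.   ]
 [-0.001  0.001 -1.   ]]
red [-0.07749392 -0.07341125  0.06092354]
blue [-0.01887885  0.11237655  0.06098946]
yellow [-0.2867311  -0.40477373  0.06092041]
```

The measurements agree: red is at (0.522, 0.1045) and blue at (0.540, 0.299), with tops at about 49 to 50 mm. Moving over red.

```bash
python3 -m handwheel '-0.012 -0.011 0.01 0;-0.02 -0.019 0.02 0;-0.02 -0.019 0.02 0;-0.015 -0.015 0.015 0;-0.007 -0.006 0.010 0;-0.0035 -0.0034 0.006 0;0 0 0 0;0 0 0 0;0 0 0 0'
python3 - <<'E'
from h import *
o=manip.get_obs(); print(o['tool_pos'],o['eef_rot'],o['contact_force'])
grab('side','side1');grab('wrist','wrist3')
I=load('side1');cv2.imwrite('pics/c2.png',cv2.cvtColor(np.hstack([cv2.resize(I[0][150:270,220:340],(400,400)),cv2.resize(load('wrist3')[0],(400,400))]),cv2.COLOR_RGB2BGR))
E
```

```text
clock: 3.85
tool_pos: [0.5214, 0.1071, 0.0799]
eef_rot: [0.195, 0.981, 0.001, 0.0]
contact_force: [-0.2, 0.1, -0.3]
width: -0.0002
[0.52144617 0.10709597 0.07993865] [1.95334687e-01 9.80736429e-01 5.46995778e-04 3.41561462e-04] [-0.21502776  0.06152481 -0.28775346]
{'vfov': 51.51881479103277, 'cx': 314.3989246263077, 'cy': 238.43518705034748}
{'vfov': 67.78766897187931, 'cx': 317.2604532773721, 'cy': 239.02837801866664}
```

View pics/c2.png

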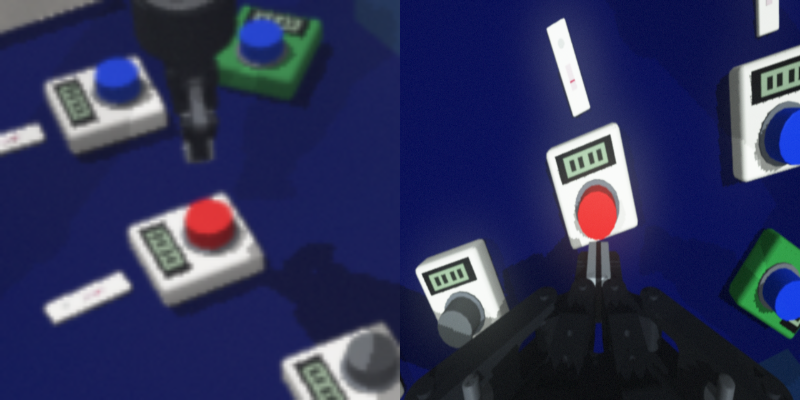

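Side crop: the fingertip is at about (279,197), hanging just above the red key. In the wrist half, the key is centred ahead of the tip. I'll trim y slightly and come down to just above the top.

```bash
python3 - <<'E'
from h import *
I=load('side1');f=240/np.tan(np.radians(I[3][0])/2)
for p in ([.5214,.1071,.08],[.522,.1045,.05]):
    c=I[2]@np.array([*p,1]); print(I[3][1]+f*c[0]/-c[2], I[3][2]-f*c[1]/-c[2])
E
python3 -m handwheel '-0.001 -0.0024 0.005 0;0 0 0.008 0;0 0 0.007 0;0 0 0.004 0;0 0 0.002 0;0 0 0 0;0 0 0 0'
```

```text
280.7294300034599 206.15630433683427
282.1649710913271 214.35733869413377
clock: 4.65
tool_pos: [0.5214, 0.1031, 0.0533]
eef_rot: [0.196, 0.981, 0.0, 0.0]
contact_force: [-0.8, 0.1, 0.0]
width: 0.0001
```

The projected TCP in the side view (281,206) and the tip seen there (about 279,198) don't match, so I'll look more closely before touching.

Run:
```python
from h import *
o=manip.get_obs(); tp=o['tool_pos'];print(tp)
grab('side','side2');grab('wrist','wrist4')
def proj(I,p):
    f=240/np.tan(np.radians(I[3][0])/2);c=I[2]@np.array([*p,1]); return (I[3][1]+f*c[0]/-c[2], I[3][2]-f*c[1]/-c[2]),-c[2]
for n in ('side2','wrist4'):
    I=load(n); print(n,proj(I,tp),proj(I,[.522,.1045,.05]))
I=load('wrist3'); print(proj(I,[.52144,.1071,.0799])); print(I[1][285:300,308:328:4].round(3))
a=load('side2')[0][180:240,250:310]; b=load('wrist4')[0][140:340,220:420]
cv2.imwrite('pics/c3.png',cv2.cvtColor(np.hstack([cv2.resize(a,(400,400)),cv2.resize(b,(400,400))]),cv2.COLOR_RGB2BGR))
I=load('side1')
for v in range(190,206,2):
  print(v,[ (o+d*I[1][v,u]).round(3).tolist() for u in (277,279,281) for o,d in [ray(I[2],I[3],u,v)]])
```

```text
[0.52135814 0.10314397 0.05333313]
{'vfov': 51.51881479103277, 'cx': 314.3989246263077, 'cy': 238.43518705034748}
{'vfov': 67.78766897187931, 'cx': 317.2604532773721, 'cy': 239.02837801866664}
side2 ((np.float64(282.12394134018064), np.float64(213.91289842164647)), np.float64(1.3489645338678724)) ((np.float64(282.1649710913271), np.float64(214.35733869413377)), np.float64(1.3524679936664157))
wrist4 ((np.float64(317.86500578681404), np.float64(276.4077228389869)), np.float64(0.19360222596367377)) ((np.float64(320.5740033244314), np.float64(274.0704692273139)), np.float64(0.19679732588736507))
((np.float64(318.2091749025525), np.float64(276.4750267295279)), np.float64(0.19352524947243216))
[[0.23  0.229 0.228 0.229 0.229]
 [0.23  0.23  0.23  0.23  0.229]
 [0.253 0.23  0.231 0.23  0.23 ]
 [0.253 0.253 0.254 0.282 0.283]
 [0.255 0.255 0.255 0.285 0.285]
 [0.254 0.254 0.284 0.286 0.285]
 [0.152 0.152 0.152 0.152 0.153]
 [0.152 0.15  0.152 0.15  0.151]
 [0.15  0.151 0.15  0.149 0.15 ]
 [0.148 0.148 0.149 0.149 0.149]
 [0.149 0.148 0.147 0.149 0.148]
 [0.147 0.147 0.147 0.146 0.147]
 [0.147 0.147 0.147 0.146 0.147]
 [0.146 0.144 0.147 0.145 0.146]
 [0.145 0.145 0.144 0.146 0.143]]
190 [[0.492, 0.058, 0.195], [0.499, 0.062, 0.188], [0.505, 0.062, 0.185]]
192 [[0.51, 0.098, 0.146], [0.515, 0.096, 0.145], [0.118, -0.738, 1.034]]
194 [[0.51, 0.097, 0.139], [0.514, 0.095, 0.139], [0.517, 0.09, 0.141]]
196 [[0.508, 0.095, 0.135], [0.514, 0.095, 0.132], [0.519, 0.094, 0.13]]
198 [[0.512, 0.105, 0.118], [0.517, 0.104, 0.116], [0.521, 0.099, 0.118]]
200 [[0.559, 0.207, -0.001], [0.565, 0.206, -0.004], [0.568, 0.2, -0.0]]
202 [[0.554, 0.198, 0.001], [0.558, 0.192, 0.004], [0.563, 0.19, 0.002]]
204 [[0.55, 0.192, -0.0], [0.555, 0.187, 0.002], [0.56, 0.184, 0.001]]
```

View pics/c3.png

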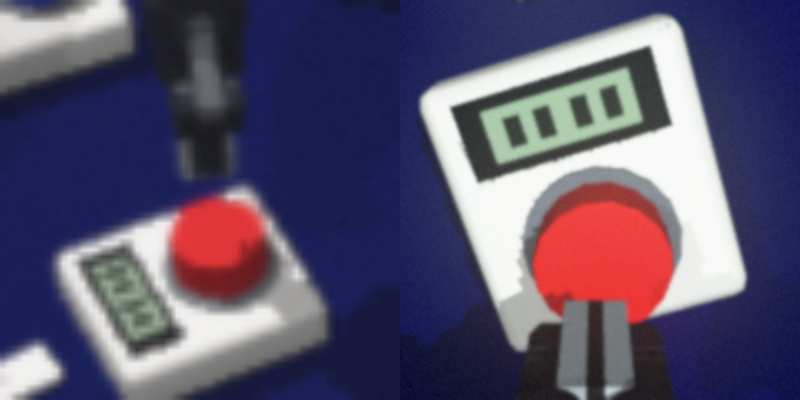

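Run:
```python
from h import *
for n,tz in (('wrist1',.1952),('wrist3',.0799),('wrist4',.0533)):
    I=load(n); 
    for v in range(288,298,3):
        o,d=ray(I[2],I[3],318,v); print(n,v,I[1][v,318],(o+d*I[1][v,318]).round(4),tz)
I=load('side2')
for v in range(198,210):
  print(v,[ (o+d*I[1][v,u]).round(3).tolist() for u in (279,280,281,282) for o,d in [ray(I[2],I[3],u,v)]])
```

```text
wrist1 288 0.4103542 [ 6.15e-01  6.70e-02 -4.00e-04] 0.1952
wrist1 291 0.15202846 [0.5121 0.1091 0.2352] 0.1952
wrist1 294 0.14872123 [0.5118 0.1092 0.2386] 0.1952
wrist1 297 0.14546837 [0.5115 0.1093 0.2419] 0.1952
wrist3 288 0.25454035 [0.5515 0.0946 0.0263] 0.0799
wrist3 291 0.15222602 [0.5113 0.111  0.1198] 0.0799
wrist3 294 0.14883438 [0.511  0.1112 0.1232] 0.0799
wrist3 297 0.1463158 [0.511  0.1111 0.1259] 0.0799
wrist4 288 0.20143886 [0.5301 0.0996 0.0481] 0.0533
wrist4 291 0.15328708 [0.5118 0.1071 0.0923] 0.0533
wrist4 294 0.14819074 [0.5108 0.1075 0.0974] 0.0533
wrist4 297 0.14664415 [0.5112 0.1073 0.0991] 0.0533
198 [[0.491, 0.048, 0.177], [0.495, 0.051, 0.172], [0.498, 0.052, 0.169], [0.501, 0.052, 0.168]]
199 [[0.497, 0.063, 0.157], [0.501, 0.064, 0.154], [0.503, 0.062, 0.155], [0.506, 0.064, 0.152]]
200 [[0.504, 0.078, 0.137], [0.505, 0.074, 0.139], [0.517, 0.093, 0.118], [0.518, 0.088, 0.121]]
201 [[0.512, 0.094, 0.116], [0.513, 0.091, 0.117], [0.516, 0.091, 0.117], [0.517, 0.087, 0.119]]
202 [[0.511, 0.093, 0.114], [0.512, 0.09, 0.115], [0.515, 0.09, 0.113], [0.517, 0.088, 0.114]]
203 [[0.51, 0.092, 0.111], [0.513, 0.093, 0.109], [0.515, 0.091, 0.109], [0.516, 0.087, 0.112]]
204 [[0.51, 0.093, 0.107], [0.515, 0.096, 0.101], [0.516, 0.092, 0.104], [0.518, 0.092, 0.103]]
205 [[0.509, 0.091, 0.105], [0.513, 0.092, 0.102], [0.515, 0.09, 0.103], [0.517, 0.09, 0.102]]
206 [[0.51, 0.094, 0.099], [0.513, 0.093, 0.098], [0.517, 0.097, 0.091], [0.52, 0.097, 0.09]]
207 [[0.55, 0.178, -0.001], [0.55, 0.173, 0.003], [0.555, 0.177, -0.003], [0.556, 0.171, 0.002]]
208 [[0.547, 0.173, 0.001], [0.551, 0.175, -0.002], [0.554, 0.174, -0.004], [0.555, 0.17, -0.001]]
209 [[0.545, 0.169, 0.002], [0.547, 0.168, 0.001], [0.55, 0.167, 0.001], [0.553, 0.167, -0.001]]
```

Depth from both cameras puts the visible fingertips about 37 mm above the reported TCP, while xy agrees. The table and key read correctly, so I won't trust the TCP height. I'll go down in small steps and find contact by force.

```bash
python3 -m handwheel '0 0 0.002 0;0 0 0.002 0;0 0 0 0'; python3 -m handwheel '0 0 0.002 0;0 0 0.002 0;0 0 0 0';python3 - <<'E'
from h import *
print(manip.get_obs()['contact_force'])
grab('side','side3');grab('wrist','wrist5')
a=load('side3')[0][180:240,250:310]; b=load('wrist5')[0][140:340,220:420]
cv2.imwrite('pics/c4.png',cv2.cvtColor(np.hstack([cv2.resize(a,(400,400)),cv2.resize(b,(400,400))]),cv2.COLOR_RGB2BGR))
E
```

```text
clock: 5.05
tool_pos: [0.521, 0.1031, 0.049]
eef_rot: [0.196, 0.981, -0.0, -0.0]
contact_force: [-0.4, 0.6, 0.0]
width: -0.0001
clock: 5.35
tool_pos: [0.521, 0.1031, 0.045]
eef_rot: [0.196, 0.981, -0.0, -0.0]
contact_force: [-0.9, -0.6, 1.1]
width: 0.0002
[-0.90112923 -0.55377096  1.05749387]
{'vfov': 51.51881479103277, 'cx': 314.3989246263077, 'cy': 238.43518705034748}
{'vfov': 67.78766897187931, 'cx': 317.2604532773721, 'cy': 239.02837801866664}
```

View pics/c4.png

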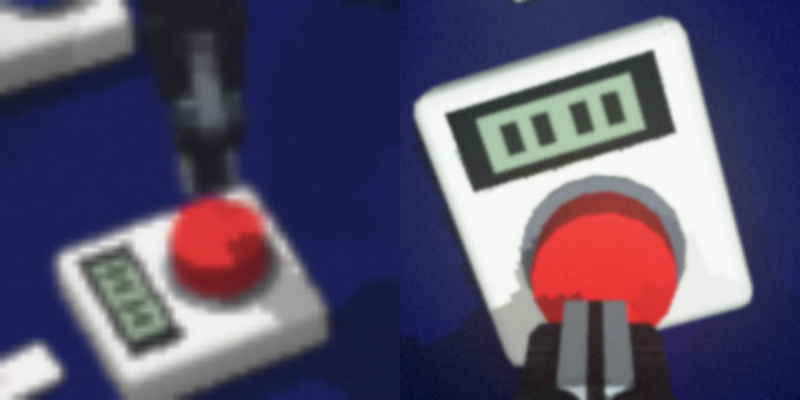

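No contact and the key hasn't moved, and both views show the tip still well above it. Contact should come near TCP z of about 0.011, so I go on down.

```bash
python3 -m handwheel '0 0.001 0.004 0;0 0 0.006 0;0 0 0.006 0;0 0 0.005 0;0 0 0.003 0;0 0 0.001 0;0 0 0 0;0 0 0 0';python3 - <<'E'
from h import *
print(manip.get_obs()['contact_force'])
grab('wrist','wrist6');I=load('wrist6')
for v in (289,290,291,292): o,d=ray(I[2],I[3],318,v); print(v,I[1][v,318],(o+d*I[1][v,318]).round(4))
grab('side','side4')
a=load('side4')[0][180:240,250:310]; b=I[0][140:340,220:420]
cv2.imwrite('pics/c5.png',cv2.cvtColor(np.hstack([cv2.resize(a,(400,400)),cv2.resize(b,(400,400))]),cv2.COLOR_RGB2BGR))
E
```

```text
clock: 6.25
tool_pos: [0.5218, 0.1041, 0.0204]
eef_rot: [0.196, 0.981, 0.0, 0.0]
contact_force: [0.7, -0.1, -0.2]
width: 0.0
[ 0.67281941 -0.13124245 -0.23935004]
{'vfov': 67.78766897187931, 'cx': 317.2604532773721, 'cy': 239.02837801866664}
289 0.16477494 [0.516  0.1064 0.0486]
290 0.16504186 [0.5165 0.1062 0.0485]
291 0.15102679 [0.5112 0.1084 0.0614]
292 0.1490701 [0.5108 0.1086 0.0633]
{'vfov': 51.51881479103277, 'cx': 314.3989246263077, 'cy': 238.43518705034748}
```

View pics/c5.png

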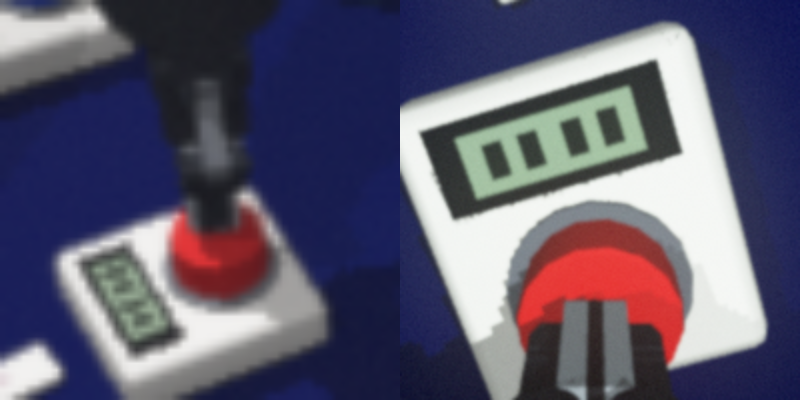

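Still no force. The tip is about 10 to 12 mm above the red top and centred over it. Coming down slowly now.

```bash
python3 -m handwheel '0 0 0.003 0;0 0 0.002 0;0 0 0.001 0;0 0 0.001 0;0 0 0 0'; python3 -m handwheel '0 0 0.001 0;0 0 0.001 0;0 0 0 0'; python3 -m handwheel '0 0 0.001 0;0 0 0.001 0;0 0 0 0'
```

```text
clock: 6.85
tool_pos: [0.5216, 0.104, 0.0132]
eef_rot: [0.196, 0.981, -0.0, -0.0]
contact_force: [-0.4, 0.7, 0.2]
width: -0.0
clock: 7.15
tool_pos: [0.5217, 0.1041, 0.0113]
eef_rot: [0.196, 0.981, 0.0, 0.0]
contact_force: [0.3, -0.4, 1.2]
width: -0.0002
clock: 7.45
tool_pos: [0.5217, 0.1041, 0.0092]
eef_rot: [0.196, 0.981, 0.0, 0.0]
contact_force: [-0.0, 0.3, 0.9]
width: 0.0002
```

Run:
```python
from h import *
for i in range(2): print(manip.get_obs()['contact_force'])
grab('wrist','wrist7');I=load('wrist7')
for v in (286,287,288,289,290,291,292): o,d=ray(I[2],I[3],318,v); print(v,(o+d*I[1][v,318]).round(4))
```

```text
[-0.0028586   0.30142588  0.89786481]
[-0.0028586   0.30142588  0.89786481]
{'vfov': 67.78766897187931, 'cx': 317.2604532773721, 'cy': 239.02837801866664}
286 [0.511  0.1085 0.0455]
287 [0.5117 0.1082 0.0448]
288 [0.5119 0.1081 0.0454]
289 [0.5126 0.1078 0.0447]
290 [0.5134 0.1075 0.0441]
291 [0.5114 0.1083 0.0494]
292 [0.5111 0.1084 0.0511]
```

Just ahead of the tip, the key top now reads about 44.8 mm, down from 48.5 mm. So contact was made near TCP z of 0.013 and the key is about 4 mm in. Continuing about 5 mm in small steps.

```bash
python3 -m handwheel '0 0 0.001 0;0 0 0.001 0;0 0 0.001 0'; python3 -m handwheel '0 0 0.001 0;0 0 0.001 0'
python3 - <<'E'
from h import *
grab('wrist','wrist8');I=load('wrist8')
for v in (282,284,286,287,288,289,290,291,292): o,d=ray(I[2],I[3],318,v); print(v,(o+d*I[1][v,318]).round(4))
E
```

```text
clock: 7.8
tool_pos: [0.5217, 0.1041, 0.0063]
eef_rot: [0.196, 0.981, 0.0, 0.0]
contact_force: [0.1, -0.1, 2.3]
width: -0.0
clock: 8.0
tool_pos: [0.5217, 0.1041, 0.0042]
eef_rot: [0.196, 0.981, 0.0, 0.0]
contact_force: [-1.7, -0.3, 2.8]
width: -0.0002
{'vfov': 67.78766897187931, 'cx': 317.2604532773721, 'cy': 239.02837801866664}
282 [0.5097 0.109  0.0394]
284 [0.5105 0.1087 0.0397]
286 [0.5112 0.1084 0.0399]
287 [0.5119 0.1081 0.0394]
288 [0.5124 0.1079 0.0393]
289 [0.5132 0.1076 0.0386]
290 [0.5133 0.1075 0.0393]
291 [0.5108 0.1085 0.0457]
292 [0.5117 0.1081 0.0447]
```

```bash
python3 -m handwheel '0 0 0.001 0;0 0 0 0'
python3 - <<'E'
from h import *
grab('wrist','wrist9');I=load('wrist9')
for v in (282,284,286,287,288,289,290): o,d=ray(I[2],I[3],318,v); print(v,(o+d*I[1][v,318]).round(4))
E
```

```text
clock: 8.25
tool_pos: [0.5217, 0.1041, 0.0034]
eef_rot: [0.196, 0.981, 0.0, 0.0]
contact_force: [-0.2, -0.4, 5.9]
width: -0.0001
{'vfov': 67.78766897187931, 'cx': 317.2604532773721, 'cy': 239.02837801866664}
282 [0.5098 0.109  0.0384]
284 [0.5106 0.1086 0.0386]
286 [0.5112 0.1084 0.0392]
287 [0.5116 0.1082 0.0394]
288 [0.5127 0.1077 0.0377]
289 [0.513  0.1076 0.0382]
290 [0.5131 0.1076 0.0389]
```

The force rose to 5.9 N, so red is at its stop. Lifting straight off, then looking.

```bash
python3 -m handwheel '0 0 -0.004 0;0 0 -0.008 0;0 0 -0.016 0;0 0 -0.024 0;0 0 -0.024 0;0 0 -0.016 0;0 0 -0.008 0;0 0 0 0;0 0 0 0'
python3 - <<'E'
from h import *
grab('wrist','wrist10');print(manip.get_obs()['tool_pos'])
meas('wrist10',{'red':(317,245)},40)
M=np.array([[-.923,.385],[.385,.923]])
print(M.T@(np.array([.587,-.282])-manip.get_obs()['tool_pos'][:2]))
E
```

```text
clock: 9.2
tool_pos: [0.5211, 0.104, 0.1028]
eef_rot: [0.196, 0.981, -0.0, -0.0]
contact_force: [0.7, -0.0, -0.1]
width: -0.0001
{'vfov': 67.78766897187931, 'cx': 317.2604532773721, 'cy': 239.02837801866664}
[0.52090157 0.10393309 0.10245318]
wrist10 red [292, 213, 55, 55, 2351] cen [319.4 240.5] circ 319.4 240.6 27.7 depthtop [0.522  0.1049 0.0394] ext [0.039 0.039] plane50 [0.5183 0.1063 0.05  ]
[-0.2095931  -0.33076835]
```

View pics/wrist10.png

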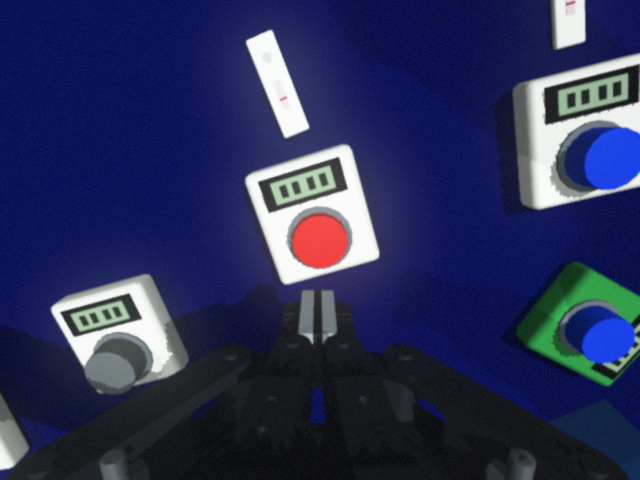

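Red at (319,240) stays down, with its top at 39.4 mm and its place unchanged at (0.522, 0.105). Moving high to yellow.

```bash
python3 -m handwheel '-0.008 -0.0126 -0.01 0;-0.015 -0.0237 -0.01 0;-0.02 -0.0316 0 0;-0.02 -0.0316 0 0;-0.02 -0.0316 0 0;-0.02 -0.0316 0 0;-0.02 -0.0316 0 0;-0.02 -0.0316 0 0;-0.02 -0.0316 0 0;-0.02 -0.0316 0 0;-0.015 -0.0237 0 0;-0.008 -0.0126 0 0'; python3 -m handwheel '-0.0036 -0.0054 0 0;0 0 0 0;0 0 0 0;0 0 0 0';  python3 - <<'E'
from h import *
print(manip.get_obs()['tool_pos'])
grab('wrist','wrist11')
E
```

```text
clock: 10.45
tool_pos: [0.5853, -0.2803, 0.1233]
eef_rot: [0.198, 0.98, -0.001, -0.0]
contact_force: [-0.3, -0.3, -0.3]
width: 0.0001
clock: 10.85
tool_pos: [0.5882, -0.2799, 0.1233]
eef_rot: [0.195, 0.981, 0.001, -0.0]
contact_force: [-0.4, -0.4, 0.3]
width: 0.0002
[ 0.58817128 -0.27989565  0.1232507 ]
{'vfov': 67.78766897187931, 'cx': 317.2604532773721, 'cy': 239.02837801866664}
```

View pics/wrist11.png

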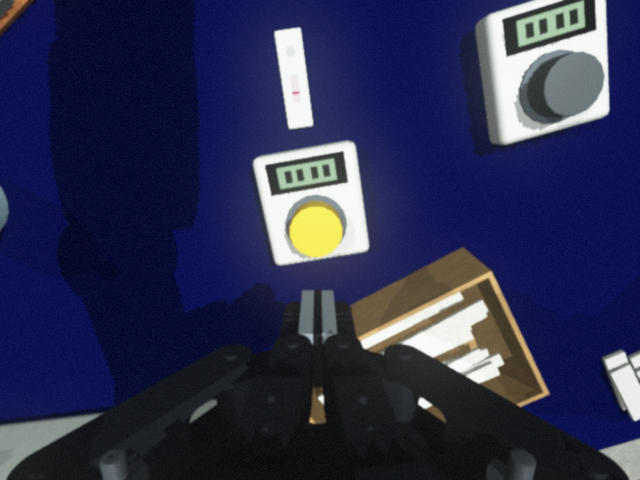

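The wrist view shows yellow at (316,231), grey at (565,85), and the swab box's nearest edge from (465,250) to (355,300). Measuring yellow and the clearance to the box.

Run:
```python
from h import *
w=meas('wrist11',{'yellow':(316,231)},40)
S=meas('scene0',{'yellow':(229,264)},12);D=meas('side0',{'yellow':(388,307)},18)
print(tri(w['yellow'][0],S['yellow'][0]),tri(w['yellow'][0],D['yellow'][0]))
I=load('wrist11')
for u,v in [(465,252),(410,278),(362,302),(345,315)]: print(u,v,plane(ray(I[2],I[3],u,v),.055).round(3), [(o+d*I[1][v,u]).round(3) for o,d in [ray(I[2],I[3],u,v)]])
# finger link heights in cam
J=load('wrist4')
for u,v in [(240,352),(400,352),(110,460),(525,460),(318,340)]:
    o,d=ray(J[2],J[3],u,v); print(u,v,(o+d*J[1][v,u]-[.5214,.1031,.0533]).round(3))
from scipy.spatial.transform import Rotation as Ro
q=manip.get_obs();M=Ro.from_quat(q['eef_rot']).as_matrix();print(q['tool_pos'], M.T@(np.array([.587,-.282,.05])-q['tool_pos']))
```

```text
wrist11 yellow [289, 202, 54, 55, 2287] cen [315.4 229. ] circ 315.5 228.7 27.5 depthtop [ 0.5837 -0.2798  0.0493] ext [0.038 0.039] plane50 [ 0.5822 -0.2793  0.05  ]
scene0 yellow [222, 257, 14, 15, 149] cen [228.4 263.7] circ 228.5 263.6 7.4 depthtop [ 0.5902 -0.2826  0.0512] ext [0.039 0.032] plane50 [ 0.592  -0.2819  0.05  ]
side0 yellow [379, 298, 17, 18, 241] cen [386.8 306.8] circ 386.7 306.9 8.9 depthtop [ 0.5827 -0.2819  0.0504] ext [0.037 0.037] plane50 [ 0.5796 -0.2848  0.05  ]
(array([ 0.58527999, -0.2816437 ,  0.03843919]), np.float64(0.0020982562276630136)) (array([ 0.58455299, -0.28028464,  0.04013696]), np.float64(0.0006190401213841157))
465 252 [ 0.639 -0.184  0.055] [array([ 0.662, -0.172,  0.01 ])]
410 278 [ 0.644 -0.228  0.055] [array([ 0.669, -0.223,  0.006])]
362 302 [ 0.648 -0.268  0.055] [array([ 0.675, -0.272,  0.005])]
345 315 [ 0.654 -0.284  0.055] [array([ 0.585, -0.267,  0.177])]
240 352 [-0.02  -0.018  0.084]
400 352 [-0.003  0.028  0.086]
110 460 [-0.028 -0.036  0.121]
525 460 [0.005 0.044 0.122]
318 340 [-0.008  0.003  0.074]
[ 0.58815047 -0.28012386  0.12328331] [ 0.00031423 -0.00223077  0.07328173]
```

Yellow is at (0.584, -0.280) with its top at 49 to 50 mm, and the swab box is 60 mm away. Coming down with a small trim.

```bash
python3 -m handwheel '0.002 -0.0008 0.01 0;0.0017 -0.0007 0.02 0;0 0 0.022 0;0 0 0.02 0;0 0 0.014 0;0 0 0.009 0;0 0 0.005 0;0 0 0.002 0;0 0 0.001 0;0 0 0 0;0 0 0 0'
python3 - <<'E'
from h import *
grab('wrist','wrist12');I=load('wrist12')
print(manip.get_obs()['contact_force'])
for v in (284,287,289,290,291,292): o,d=ray(I[2],I[3],318,v); print(v,(o+d*I[1][v,318]).round(4))
cv2.imwrite('pics/c6.png',cv2.cvtColor(I[0],cv2.COLOR_RGB2BGR))
E
```

```text
clock: 12.0
tool_pos: [0.5844, -0.282, 0.0209]
eef_rot: [0.196, 0.981, -0.0, 0.001]
contact_force: [0.3, -0.4, 0.9]
width: 0.0005
{'vfov': 67.78766897187931, 'cx': 317.2604532773721, 'cy': 239.02837801866664}
[-0.34225573  0.19271372  0.05693213]
284 [ 0.5116 -0.2521  0.1989]
287 [ 0.5775 -0.2793  0.0492]
289 [ 0.5785 -0.2797  0.049 ]
290 [ 0.5786 -0.2798  0.0499]
291 [ 0.574  -0.2778  0.0611]
292 [ 0.5742 -0.2779  0.0615]
```

View pics/c6.png

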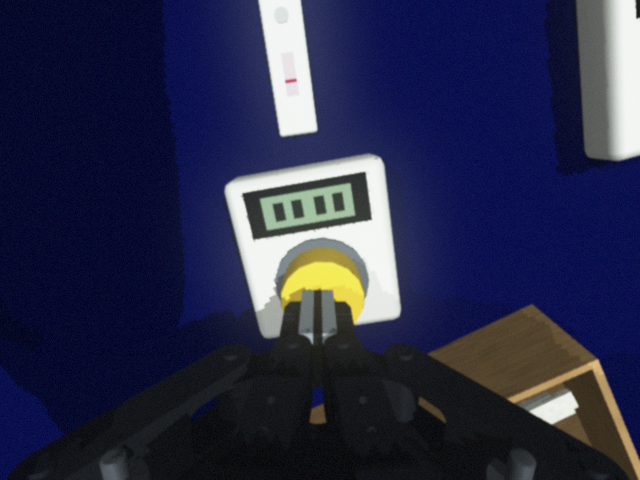

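The tip at (318,292) sits over the yellow key, whose visible part spans columns 282 to 365, about 2 mm off centre. Pressing gently.

```bash
python3 -m handwheel '0 0.002 0.002 0;0 0 0.003 0;0 0 0.002 0;0 0 0.001 0;0 0 0.001 0;0 0 0.001 0;0 0 0.001 0;0 0 0.001 0;0 0 0 0'; python3 -m handwheel '0 0 0.001 0;0 0 0.001 0;0 0 0.001 0';python3 -m handwheel '0 0 0.001 0;0 0 0.0005 0; 0 0 0 0'
python3 - <<'E'
from h import *
grab('wrist','wrist13');I=load('wrist13')
for v in (282,284,287,289,290): o,d=ray(I[2],I[3],318,v); print(v,(o+d*I[1][v,318]).round(4))
E
```

```text
clock: 12.95
tool_pos: [0.5847, -0.28, 0.0081]
eef_rot: [0.196, 0.981, -0.0, 0.0]
contact_force: [0.3, 1.6, 1.4]
width: 0.0002
clock: 13.25
tool_pos: [0.5847, -0.2801, 0.0053]
eef_rot: [0.196, 0.981, -0.0, 0.0]
contact_force: [-0.3, 1.6, 3.2]
width: 0.0001
clock: 13.55
tool_pos: [0.5847, -0.2801, 0.0039]
eef_rot: [0.196, 0.981, -0.0, 0.0]
contact_force: [-0.7, 1.6, 4.8]
width: -0.0002
{'vfov': 67.78766897187931, 'cx': 317.2604532773721, 'cy': 239.02837801866664}
282 [ 0.573  -0.2753  0.0383]
284 [ 0.5737 -0.2756  0.0389]
287 [ 0.575  -0.2761  0.039 ]
289 [ 0.5756 -0.2764  0.0396]
290 [ 0.576  -0.2766  0.0396]
```

The force is 4.8 N and the top reads 39 mm, so yellow is in. Lifting straight off.

```bash
python3 -m handwheel '0 0 -0.004 0;0 0 -0.008 0;0 0 -0.016 0;0 0 -0.024 0;0 0 -0.026 0;0 0 -0.022 0;0 0 -0.014 0;0 0 -0.006 0;0 0 0 0;0 0 0 0'
python3 - <<'E'
from h import *
grab('wrist','wrist14');q=manip.get_obs();print(q['tool_pos'])
meas('wrist14',{'yellow':(316,231)},40)
from scipy.spatial.transform import Rotation as Ro
M=Ro.from_quat(q['eef_rot']).as_matrix();print(M.T@(np.array([.540,.299,.12])-q['tool_pos']))
E
```

```text
clock: 14.6
tool_pos: [0.5841, -0.2797, 0.1229]
eef_rot: [0.196, 0.981, 0.0, -0.001]
contact_force: [-0.1, 0.1, 0.2]
width: 0.0
{'vfov': 67.78766897187931, 'cx': 317.2604532773721, 'cy': 239.02837801866664}
[ 0.58388075 -0.27957666  0.12259138]
wrist14 yellow [292, 207, 51, 51, 2042] cen [317.3 231.8] circ 317.2 232.1 25.7 depthtop [ 0.5839 -0.2798  0.0395] ext [0.038 0.039] plane50 [ 0.5805 -0.2786  0.05  ]
[0.26298663 0.51721527 0.00309654]
```

View pics/wrist14.png

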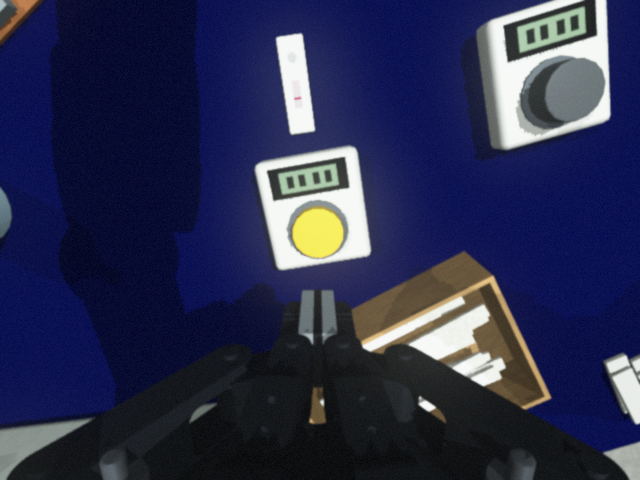

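Yellow at (317,232) stays down at 39.5 mm, with its place unchanged. Moving to blue.

```bash
python3 -m handwheel '0.008 0.0157 0 0;0.015 0.0295 0 0;0.02 0.0393 0 0;0.02 0.0393 0 0;0.02 0.0393 0 0;0.02 0.0393 0 0;0.02 0.0393 0 0;0.02 0.0393 0 0;0.02 0.0393 0 0;0.02 0.0393 0 0;0.02 0.0393 0 0;0.02 0.0393 0 0'; python3 -m handwheel '0.018 0.0355 0 0;0.012 0.0236 0 0;0.007 0.0138 0 0;0.003 0.006 0 0;0 0 0 0;0 0 0 0;0 0 0 0';  python3 - <<'E'
from h import *
q=manip.get_obs()
grab('wrist','wrist15')
meas('wrist15',{'blue':(316,231)},45)
from scipy.spatial.transform import Rotation as Ro
M=Ro.from_quat(q['eef_rot']).as_matrix();print(q['tool_pos'],M.T@(np.array([.540,.299,.12])-q['tool_pos']))
E
```

```text
clock: 15.85
tool_pos: [0.5455, 0.213, 0.1232]
eef_rot: [0.196, 0.981, -0.0, -0.001]
contact_force: [0.8, 0.2, -0.8]
width: 0.0003
clock: 16.55
tool_pos: [0.5413, 0.2964, 0.1238]
eef_rot: [0.197, 0.98, -0.0, 0.0]
contact_force: [0.1, -0.0, 0.8]
width: 0.0001
{'vfov': 67.78766897187931, 'cx': 317.2604532773721, 'cy': 239.02837801866664}
wrist15 blue [297, 202, 54, 55, 2311] cen [323.2 229.4] circ 322.9 229.0 27.7 depthtop [0.5398 0.3015 0.0489] ext [0.038 0.039] plane50 [0.5381 0.302  0.05  ]
[0.54132223 0.29638829 0.12383125] [0.00223168 0.00189877 0.00382911]
```

View pics/wrist15.png

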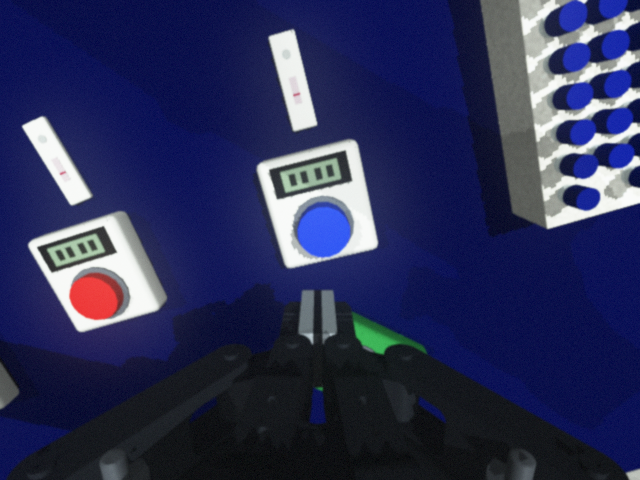

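Blue on the white case is at (323,229), measured at (0.540, 0.3005), with the green decoy at (385,335) behind the fingers. Coming down with the trim done while high.

```bash
python3 -m handwheel '0.0015 0.0018 0.01 0;0.0013 0.0015 0.02 0;0 0 0.022 0;0 0 0.02 0;0 0 0.014 0;0 0 0.009 0;0 0 0.005 0;0 0 0.002 0;0 0 0.001 0;0 0 0 0;0 0 0 0'
python3 - <<'E'
from h import *
grab('wrist','wrist16');I=load('wrist16')
print(manip.get_obs()['contact_force'])
for v in (287,289,290,291,292): o,d=ray(I[2],I[3],318,v); print(v,(o+d*I[1][v,318]).round(4))
E
```

```text
clock: 17.7
tool_pos: [0.5399, 0.3029, 0.0214]
eef_rot: [0.196, 0.981, 0.0, 0.0]
contact_force: [0.8, -0.1, 0.2]
width: 0.0002
{'vfov': 67.78766897187931, 'cx': 317.2604532773721, 'cy': 239.02837801866664}
[0.29599121 0.34069426 0.55165742]
287 [0.5334 0.3054 0.049 ]
289 [0.5342 0.3051 0.0493]
290 [0.5351 0.3047 0.0483]
291 [0.5297 0.3069 0.0612]
292 [0.5294 0.3071 0.0628]
```

View pics/wrist16.png

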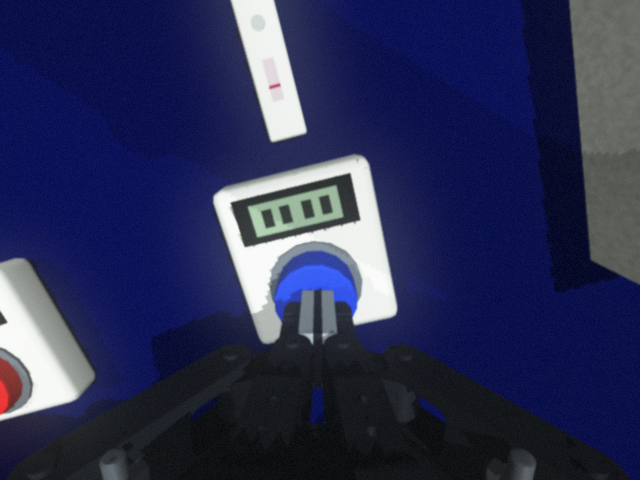

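The tip at (318,292) is centred on the blue key, whose visible part spans columns 275 to 358. Pressing.

```bash
python3 -m handwheel '0 0 0.003 0;0 0 0.003 0;0 0 0.002 0;0 0 0.001 0;0 0 0.001 0;0 0 0.001 0;0 0 0.001 0;0 0 0.001 0;0 0 0 0'; python3 -m handwheel '0 0 0.001 0;0 0 0.001 0;0 0 0.001 0';python3 -m handwheel '0 0 0.001 0;0 0 0.0005 0; 0 0 0 0'
python3 - <<'E'
from h import *
grab('wrist','wrist17');I=load('wrist17')
for v in (282,284,287,289,290): o,d=ray(I[2],I[3],318,v); print(v,(o+d*I[1][v,318]).round(4))
E
```

```text
clock: 18.65
tool_pos: [0.5394, 0.3026, 0.0076]
eef_rot: [0.196, 0.981, -0.0, -0.0]
contact_force: [-0.6, 0.2, 0.8]
width: 0.0001
clock: 18.95
tool_pos: [0.5394, 0.3026, 0.0047]
eef_rot: [0.196, 0.981, 0.0, -0.0]
contact_force: [-1.0, 0.1, 2.7]
width: -0.0
clock: 19.25
tool_pos: [0.5394, 0.3026, 0.0034]
eef_rot: [0.196, 0.981, 0.0, -0.0]
contact_force: [-2.5, 1.0, 5.4]
width: 0.0003
{'vfov': 67.78766897187931, 'cx': 317.2604532773721, 'cy': 239.02837801866664}
282 [0.5275 0.3075 0.0385]
284 [0.528  0.3073 0.0393]
287 [0.5298 0.3066 0.0384]
289 [0.5306 0.3062 0.0386]
290 [0.5307 0.3062 0.0392]
```

The force is 5.4 N and the top reads 39 mm, so blue is in. Lifting off, then checking all the keys.

```bash
python3 -m handwheel '0 0 -0.004 0;0 0 -0.008 0;0 0 -0.016 0;0 0 -0.024 0;0 0 -0.026 0;0 0 -0.026 0;0 0 -0.026 0;0 0 -0.02 0;0 0 -0.015 0;0 0 -0.008 0;0 0 0 0;0 0 0 0'
python3 - <<'E'
from h import *
for c in ('wrist','side','scene'): grab(c,c+'_f')
meas('wrist_f',{'blue':(320,215),'red':(140,255)},38)
meas('side_f',{'red':(283,219),'yellow':(388,309)},16)
meas('scene_f',{'red':(353,230),'blue':(417,226),'yellow':(229,264)},12)
for n in('side0','side_f'):
    I=load(n);P=[(o+d*I[1][v,u]) for u in range(327,336) for v in range(253,260) for o,d in [ray(I[2],I[3],u,v)]]; print(n,'grey',np.median(P,0).round(4))
a=np.abs(load('side0')[0].astype(int)-load('side_f')[0]).max(2)>60
print(np.argwhere(a).shape); cv2.imwrite('pics/diff.png',a.astype('uint8')*255)
E
```

```text
clock: 20.5
tool_pos: [0.539, 0.3023, 0.1756]
eef_rot: [0.196, 0.981, -0.0, -0.0]
contact_force: [-0.2, -0.9, 0.1]
width: 0.0001
{'vfov': 67.78766897187931, 'cx': 317.2604532773721, 'cy': 239.02837801866664}
{'vfov': 51.51881479103277, 'cx': 314.3989246263077, 'cy': 238.43518705034748}
{'vfov': 44.66972804727944, 'cx': 316.54729249614195, 'cy': 241.26919991926098}
wrist_f blue [296, 195, 44, 44, 1515] cen [317.3 217. ] circ 317.2 217.0 22.2 depthtop [0.5404 0.3014 0.0394] ext [0.039 0.039] plane50 [0.5374 0.3025 0.05  ]
wrist_f red [102, 256, 44, 37, 1316] cen [123.2 274.8] circ 123.3 274.7 22.0 depthtop [0.5214 0.1073 0.0393] ext [0.038 0.039] plane50 [0.519  0.1161 0.05  ]
side_f red [276, 212, 14, 13, 136] cen [282.5 217.9] circ 282.5 218.0 6.8 depthtop [0.521  0.102  0.0407] ext [0.04  0.039] plane50 [0.5162 0.0925 0.05  ]
side_f yellow [379, 301, 17, 15, 204] cen [386.6 307.9] circ 386.6 307.5 8.4 depthtop [ 0.5825 -0.2816  0.0404] ext [0.037 0.039] plane50 [ 0.5773 -0.2869  0.05  ]
scene_f red [347, 225, 13, 12, 112] cen [352.9 230.6] circ 353.0 230.8 6.1 depthtop [0.5297 0.0996 0.041 ] ext [0.04  0.037] plane50 [0.5358 0.0986 0.05  ]
scene_f blue [411, 222, 13, 11, 110] cen [416.9 227.2] circ 417.0 227.5 6.2 depthtop [0.5472 0.2967 0.0407] ext [0.041 0.035] plane50 [0.554  0.2927 0.05  ]
scene_f yellow [223, 260, 13, 12, 121] cen [228.8 265.3] circ 228.8 265.5 6.3 depthtop [ 0.5916 -0.2816  0.0415] ext [0.032 0.035] plane50 [ 0.5976 -0.2812  0.05  ]
side0 grey [ 0.5539 -0.0882  0.0504]
side_f grey [ 0.5538 -0.0893  0.0504]
(5868, 2)
```

View pics/wrist_f.png

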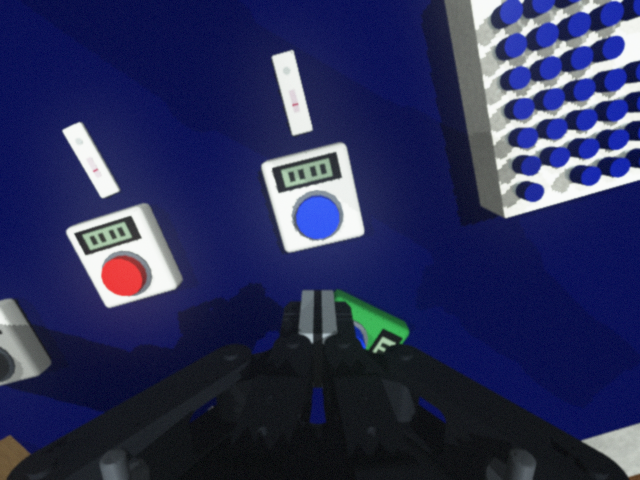

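View pics/side_f.png

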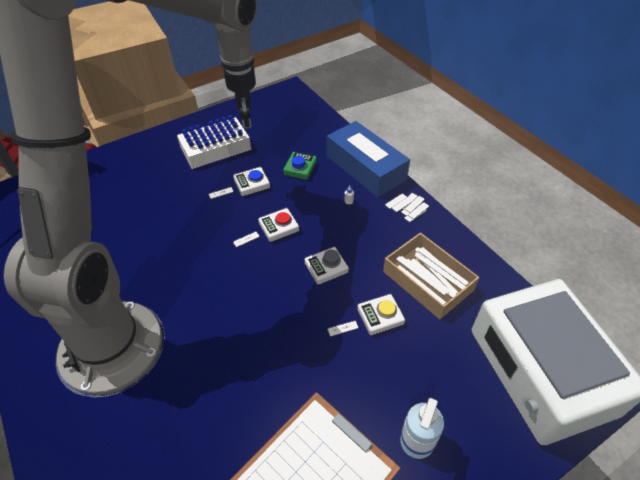

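View pics/diff.png

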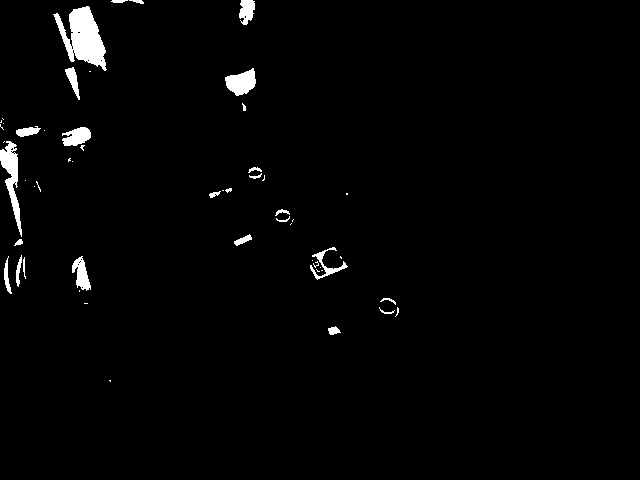

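In the final views red, blue and yellow are down, with tops at 39 to 41 mm. Grey is still up at 50.4 mm and the green decoy is untouched. The before/after difference shows only the pressed key rims and moved shadows, so I'm handing in.

```bash
python3 -c "
from cell import manip
print(manip.finish_job())"
```

```text
the job is handed in; nothing more can be done
None
```

I tapped red, then yellow, then blue with shut fingertips, lifting straight off each key before going to the next. I handed the job in at about 20.7 s with the gripper clear of everything.

**Key depth:** At each key the force rose to about 5 to 6 N as it reached its stop. After lifting, the tops read 39 to 41 mm, against 49 to 50 mm when up, so all three are about 10 mm down and staying down. Grey is still up at 50.4 mm.

**Everything else:** The before/after side picture showed only the pressed keys, the arm and moved shadows. The timers' measured places agreed to within about 2 to 3 mm.

**What disagreed:**
- **Tool height:** The visible fingertips were about 37 mm higher than the reported TCP height. I found contact by depth and force instead, and the keys met the tip near a TCP height of 0.013 m.
- **Camera positions:** The scene camera put the keys about 5 to 8 mm off from the wrist and side views, so I used the close wrist readings.
- **Sideways force:** While pressing there was a small sideways force, about 1.6 N on yellow and 2.7 N on blue. I saw no timer move.

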